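# Release the ink drawer with the rod

### The job

The drawer of the flat grey ink case is held shut by a hidden spring catch. Take the thin release rod by its wooden handle out of its stand, push it gently down through the small hole in the case's top until the catch lets go and the drawer springs open, then put the rod back in its stand, fully down and upright, and let go. Do not force the catch or lean on the case with the rod, and leave the cup, jar, bottle and ink rollers where they are.

Things in the scene. Friction and masses are not known exactly. Their poses are not given: they have to be found in the camera images.
- case: Flat grey metal box fixed to the table, 180 (x) x 200 (y) x 90 mm high; drawer in its -x side, small hole in its top. Origin: centre of underside; z up. Level; yaw varies; left or right of the stand. A black jar stands on it away from the hole. More than 18 N of the rod against the case, drawer or catch, in any direction, counts as damage.
- hole (a point): Centre of the round access hole at the case's top face, 90 mm above the table; 55 mm along case x and 55 mm along case y from the top's middle. 8 mm across, 1 mm chamfer, thin steel ring round it, straight down through the 6 mm top panel. Under it hides the catch's flat steel pad, 30 mm wide, at a depth that differs from case to case: 14 to 34 mm below the top face.
- drawer (a joint): Drawer opening, m: 0 shut (under 0.002 while caught), 0.05 fully out. The catch's pad, pressed down, resists with about 3.5 N at first and 0.5 N more per mm; after about 6 mm (6 to 7 N) it lets go, at 9 mm it meets a hard stop. The drawer then springs out to 0.05 by itself within 1 s, towards the case's -x side, and stays out.
- rod: Release rod, 0.12 kg: a straight steel rod 6 mm in diameter and 75 mm long with a round end, below a square wooden handle 20 x 20 mm and 70 mm tall. Origin: centre of the handle's lower face, on the rod's axis; z runs up the handle, x and y square to the handle's sides. It starts upright in its stand with the handle's lower face on the stand's top.
- rod_tip (a point): Round end of the steel rod, 75 mm below the rod's origin on its axis.
- stand: Wooden block fixed to the table, 70 x 70 x 90 mm high, yaw varies, with a round hole 14 mm in diameter and 85 mm deep in the middle of its top. Origin: centre of its underside.
- stand_hole (a point): Centre of the stand's hole at its top face, 90 mm above the table. With the rod home, the rod's origin lies here to within 4 mm.
- cup: Bystander: grey plastic cup, 76 mm across, 90 mm high, on the table by the far side of the stand. Origin: centre of its underside.
- jar: Bystander: small black jar with a white cap, 48 mm across, 50 mm high, standing on the case's top. Origin: centre of its underside.
- brayer_a: Bystander: ink roller, white roller 38 mm across and 70 mm wide, red handle, about 170 mm long, lying on the table between the stand and the robot. Origin: on the table under the roller.
- brayer_b: Bystander: a second ink roller, the same, lying on the right of the table. Origin: on the table under the roller.
- bottle: Bystander: green glass bottle, 62 mm across, 200 mm high, on the left of the table. Origin: centre of its underside.

How it is judged (in metres and radians):
On the way, in this order (a step that is already met when the one before it is completed fails the run):
1. the rod's tip has gone down through the access hole, more than 10 mm below the case's top (z of rod_tip in the frame of hole below -0.01 m and horizontal distance between rod_tip and hole below 0.007 m and value of joint drawer below 0.005 m), for 0.05 s.
2. the catch has let go and the drawer has sprung open more than 40 mm (value of joint drawer above 0.04 m), for 0.1 s.
At the end, for the whole second after the job is handed in: The drawer stands open by more than 40 mm; the rod is back in its stand, upright within 0.1 rad, its origin within 7 mm of the centre of the stand hole's mouth, at rest and released (value of joint drawer above 0.04 m and distance between rod and stand_hole below 0.007 m and angle between rod's own z axis and vertical below 0.1 rad and linear speed of rod below 0.02 m/s and contact force between rod and the fingers below 0.1 N); the robot touches nothing.
It fails at once if the rod presses on the case or its catch with more than 18 N (contact force between rod and case above 18 N).
It fails at once if a bystander is moved by more than 30 mm (distance of any of cup, brayer_a, brayer_b, bottle, jar from where it was at the start of the episode above 0.03 m).
It also fails if it takes over 48 s, if anything falls off the work surface, if the arm or the gripper's body presses on something with over 40 N, if the wrist force passes 120 N, or if a joint passes its speed limit or range.

### The arm

A 6-joint arm with a two-finger parallel gripper is mounted at the origin on the work surface. World frame = base frame: x ahead of the robot, y to its left, z up, the work surface at z = 0. Lengths are in m, angles in degrees, forces in N, time in s.
With the tool pointing down it reaches from about 0.3 to 0.75 m from the base axis. Payload 8.5 kg.
Tool frame: the origin (TCP) lies at the very end of the fingers, on their centre line; the grasp point (between the pads) lies 19 mm behind it; z points along the fingers, y is the line along which they close (so a half turn about z gives the same grasp; the last joint's range is limited). The gripper opens to 85 mm and grips with 20 to 120 N. Pads are 22 mm wide; open, the fingers measure 114 mm over their backs; the gripper's body (76 mm by 85 mm) begins 54 mm behind the grasp point. The pads swing forward as they close: fully open they stand 13 mm farther back than shut.
Start: joints at [53.44, 21.807, 74.336, -0, 83.858, -12.336], TCP at [0.226, 0.502, 0.231] pointing down, gripper open.
Joint ranges: [-178.18, 178.18], [-50.72, 133.34], [12.68, 142.11], [-81.47, 261.47], [9.98, 163.14], [-165.26, 165.26]. Speed limits (degrees/s): [136.94, 136.94, 180, 180, 180, 180].

### API

Orientations are given as a 3x3 rotation matrix whose columns are the frame's x, y, z axes.
In Python, from rig import env, optics, spotter gives the robot as it stands.
- The arm moves only by the shell command python3 -m crank 'ROWS' [FORCE]. ROWS is JSON, one flat list of numbers, 5 for each row, row after row: the finger opening in cm, from 0 to 8.54, then the shift along the tool's x, y, z in cm, then the turn about the tool's z in rad. A call has exactly 8 rows; each row shifts and turns the commanded pose from where the row before left it, along the tool's axes as they then stand; what a row does not reach is not made up. A row lasts 1/12 s, in which the tool goes at most 41.7 mm and 7.16 degrees, less where a joint would pass 70% of its speed; a pose out of reach is approached as far as the arm can. A call is refused whole if a number of a shift passes 4.17 or a number of a turn 0.125, either way. A call with a gripper value outside its range is refused whole. The fingers move at their own pace and stop on an object; FORCE is the grip in N (left out, the last holds). Time passes only in rows, so rows that do not move let the fingers close, or fill a call up. It gives the time, the measured TCP pose, the force, the opening and the grip force at its end, in the units of the state.
- env.observe(): the state, without advancing time (a new reading comes with each control period).
- optics.get_image(name): name is "scene" or "top" or "wrist"; returns a dict with "color" (420x560x3 uint8, red, green, blue), "intrinsics" (3x3 intrinsics, pixels), "distortion" ([k1, k2, p1, p2, k3] as OpenCV has them; the pictures are not rectified), "pose" (4x4, takes a point from camera to world coordinates). Camera axes: x right, y up, looking along -z (the intrinsics and any distortion apply to the point x, -y, -z); pixel columns grow to the right and rows downward; lengths in m; the calibration is good to about 2 mm. A picture is of the moment at which its call begins. There is no depth.
- env.close_job(): hands the job in; it is judged then, once.
Trained networks look in a picture, given as the dict that the camera call returned (one of the last four; its "shot" number tells which), for a name from the list of things; names that differ only in an ending like _2 or _b are one class to them, and where a whole thing is asked for, a point or a joint stands for the part that bears it (a point fixed in the world has none). Each returns a list of dicts, best first, with "score" (0 to 1); they miss things now and then, are a little off and sometimes report something else, mostly with a low value. They report only what shows in the picture. A call takes as long as a camera call.
- spotter.look_for(picture, query): "at" ([column, row] as shares, 0 to 1, of the picture: columns of its width, rows of its height, amid what is visible of it).
The state is a dict: "time_s": time; "q": joint angles; "qvel": joint speeds; "joint_efforts": joint torques, N m; "position": TCP position; "tool_rot": TCP orientation; "ft_force": force on the tool from outside, world axes, zero at the start; "wrist_torque": the same for the moment, N m; "grip_width": finger opening in m; "gripper_force": force on a finger pad.
Only numpy, scipy, OpenCV 4.12 (cv2) and the standard library are available. Lean on these libraries where they do the work, as an engineer would, in place of code of your own. Each camera call takes 0.05 s, during which the arm holds its last target. There are 200 camera calls.

## Working session

There is one attempt and no reset: what is moved stays moved. The work goes in short steps, Python scripts to look and compute and a shell command to move; the robot and the scene stay as the last step left them, time stands still between calls to the robot, and variables do not carry over. Pictures are saved under pics/ and viewed, at most 10 in all, crops included, and the job is handed in when it is done.

```bash
mkdir -p pics; ls; cat > h.py <<'E'
from rig import env, optics, spotter
import numpy as np, cv2
def shot(n):
    return optics.get_image(n)
def ray(p,uv):
    x=cv2.undistortPoints(np.array([[uv]],float),np.array(p["intrinsics"],float),np.array(p["distortion"],float))[0,0]
    T=np.array(p["pose"]);return T[:3,3],T[:3,:3]@np.array([x[0],-x[1],-1.])
def plane(p,uv,z):
    o,d=ray(p,uv);return o+d*(z-o[2])/d[2]
def proj(p,P):
    T=np.array(p["pose"]);c=(np.atleast_2d(P)-T[:3,3])@T[:3,:3]
    c=c*[1,-1,-1]
    return cv2.projectPoints(c,np.zeros(3),np.zeros(3),np.array(p["intrinsics"],float),np.array(p["distortion"],float))[0][:,0]
def save(p,f,crop=None,s=1):
    im=p["color"][:,:,::-1]
    if crop: im=im[crop[1]:crop[3],crop[0]:crop[2]]
    cv2.imwrite("pics/"+f,cv2.resize(im,None,fx=s,fy=s,interpolation=cv2.INTER_CUBIC))
E
python3 - <<'E'
from h import *
s=env.observe();print(s["time_s"],s["position"],s["tool_rot"])
ims=[]
for n in("top","scene"):
    p=shot(n);save(p,n+"0.png",s=1.4)
    print(n,np.round(np.array(p["pose"])[:3,3],3))
    for q,z in(("case",.09),("hole",.09),("rod",.125),("stand",.09),("stand_hole",.09),("jar",.14),("cup",.09),("brayer_a",.02),("bottle",.1)):
        for r in spotter.look_for(p,q)[:2]:
            uv=np.array(r["at"])*[560,420];print(q,round(r["score"],2),np.round(uv,1),np.round(plane(p,uv,z),3))
E
```

```text
pics
0.0 [0.22548538 0.50133326 0.23073268] [[-9.11950358e-01  4.10299737e-01 -8.18659602e-04]
 [ 4.10300460e-01  9.11949681e-01 -1.14540294e-03]
 [ 2.76617836e-04 -1.38044704e-03 -9.99999009e-01]]
top [ 0.382 -0.015  1.013]
case 0.86 [356.6 215.9] [ 0.501 -0.202  0.09 ]
hole 0.58 [354.9 216.6] [ 0.499 -0.197  0.09 ]
rod 0.54 [185.6 209.8] [0.506 0.189 0.125]
stand 0.94 [195.  216.2] [0.496 0.175 0.09 ]
stand_hole 0.76 [197.7 210.8] [0.509 0.169 0.09 ]
jar 0.73 [384.8 231.9] [ 0.459 -0.254  0.14 ]
cup 0.65 [198.4 161. ] [0.629 0.172 0.09 ]
cup 0.16 [198.1 212.9] [0.504 0.168 0.09 ]
brayer_a 0.69 [450.2 222. ] [ 0.496 -0.457  0.02 ]
brayer_a 0.61 [194.8 260.5] [0.395 0.186 0.02 ]
bottle 0.57 [ 87.3 221.5] [0.48  0.427 0.1  ]
bottle 0.44 [195.3 213.4] [0.502 0.172 0.1  ]
scene [ 1.103 -0.193  0.939]
case 0.75 [218.8 232.9] [ 0.542 -0.203  0.09 ]
case 0.2 [355.8 202. ] [0.539 0.164 0.09 ]
hole 0.75 [217.4 233.6] [ 0.543 -0.207  0.09 ]
rod 0.56 [361.2 185.2] [0.515 0.183 0.125]
stand 0.98 [355.3 205.2] [0.549 0.159 0.09 ]
stand_hole 0.64 [355.2 201.9] [0.538 0.162 0.09 ]
jar 0.88 [187.7 208.3] [ 0.485 -0.264  0.14 ]
jar 0.38 [361.8 183. ] [0.519 0.18  0.14 ]
cup 0.8 [373.9 237.3] [0.654 0.168 0.09 ]
brayer_a 0.83 [120.5 254.6] [ 0.497 -0.465  0.02 ]
brayer_a 0.61 [340.5 179.1] [0.401 0.18  0.02 ]
bottle 0.96 [437.2 167.5] [0.491 0.427 0.1  ]
```

View pics/top0.png

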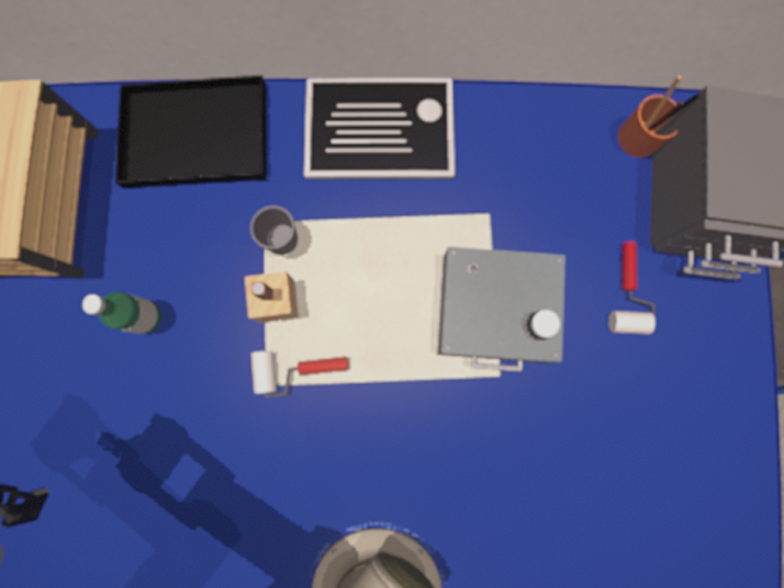

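View pics/scene0.png

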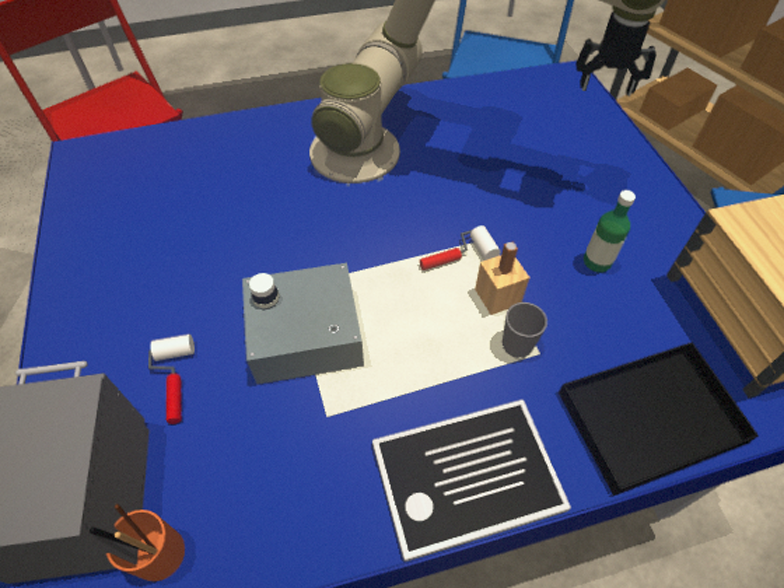

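The top view shows the stand at about (270,296), the rod handle at (260,290), the case at right with its hole at (473,268), and the jar at (545,324). The scene view agrees, with the hole at (333,328). The detector's "hole" is really the case's middle. I'll measure both more finely.

```bash
cat >> h.py <<'E'
def tri(rs):
    A=np.zeros((3,3));b=np.zeros(3)
    for o,d in rs:
        d=d/np.linalg.norm(d);M=np.eye(3)-np.outer(d,d);A+=M;b+=M@o
    return np.linalg.solve(A,b)
E
python3 - <<'E'
from h import *
T=shot("top");S=shot("scene")
def c(p,x,y,s): 
    return cv2.resize(p["color"][y:y+s,x:x+s,::-1],(290,290),interpolation=cv2.INTER_CUBIC)
cv2.imwrite("pics/m1.png",np.vstack([np.hstack([c(T,323,177,29),c(T,165,180,58)]),np.hstack([c(S,224,220,29),c(S,330,165,58)])]))
for n,a,b in(("hole",(338,191.4),(238,234.5)),):
    print(n,plane(T,a,.09),plane(S,b,.09),tri([ray(T,a),ray(S,b)]))
E
```

```text
hole [ 0.55824231 -0.15864765  0.09      ] [ 0.5589665  -0.15749661  0.09      ] [ 0.55846806 -0.1580927   0.08951963]
```

View pics/m1.png

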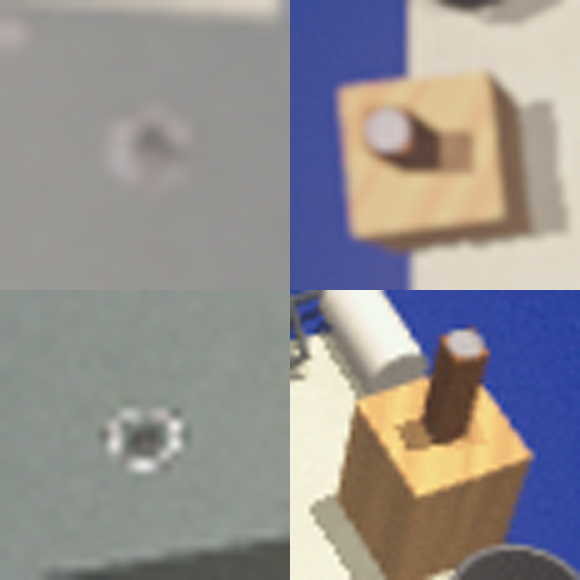

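The crops show the hole ring at top (337.4,191.4) and scene (238,234.3), the rod's top at top (184.2,206) and scene (364.8,175.5), and the stand's top corners clearly.

```bash
python3 - <<'E'
from h import *
T=shot("top");S=shot("scene")
a,b=(337.45,191.35),(238.05,234.35)
print("hole",plane(T,a,.09),plane(S,b,.09),tri([ray(T,a),ray(S,b)]))
a,b=(184.2,206),(364.8,175.5)
print("rodtop",plane(T,a,.16),plane(S,b,.16),tri([ray(T,a),ray(S,b)]))
C=np.array([plane(T,(165+x/5-.4,180+y/5-.4),.09) for x,y in((48,88),(200,72),(215,218),(62,238))])[:,:2]
print("stand",C.mean(0)); d=np.roll(C,-1,0)-C; print(np.linalg.norm(d,axis=1),np.degrees(np.arctan2(d[:,1],d[:,0])))
C=np.array([plane(S,(330+x/5-.4,165+y/5-.4),.09) for x,y in((70,116),(125,208),(242,166),(190,84))])[:,:2]
print("stand",C.mean(0)); d=np.roll(C,-1,0)-C; print(np.linalg.norm(d,axis=1),np.degrees(np.arctan2(d[:,1],d[:,0])))
C=np.array([plane(T,(x/1.4,y/1.4),.09) for x,y in((445,248),(565,255),(561,360),(439,354))])[:,:2]
print("case",C.mean(0)); d=np.roll(C,-1,0)-C; print(np.linalg.norm(d,axis=1),np.degrees(np.arctan2(d[:,1],d[:,0])))
W=shot("wrist");P=np.array(W["pose"]);R=env.observe()["tool_rot"];print(np.array(R).T@(P[:3,3]-env.observe()["position"]));print(np.array(R).T@P[:3,:3])
E
```

```text
hole [ 0.55834699 -0.15735117  0.09      ] [ 0.55856524 -0.15728907  0.09      ] [ 0.55840219 -0.15733238  0.08977101]
rodtop [0.5096875  0.18465628 0.16      ] [0.51215138 0.187329   0.16      ] [0.51046759 0.18669431 0.15791506]
stand [0.51011745 0.18507305]
[0.07201241 0.06930127 0.07189193 0.07123037] [ -83.46979202 -172.25515685   98.06564558    7.82964254]
stand [0.5147834  0.18797147]
[0.06620785 0.0716524  0.06052445 0.07225341] [   5.78480698   98.0815802  -174.78671808  -86.4479356 ]
case [ 0.49847132 -0.20789369]
[0.20481997 0.17774138 0.20283918 0.17801582] [-92.61761079 175.91897504  87.47109317  -3.44102874]
[ 0.0808965  -0.00033207 -0.14054698]
[[ 6.23320391e-05  9.49927962e-01  3.12468980e-01]
 [ 9.99999998e-01 -6.00051911e-05 -1.70622699e-05]
 [ 2.54183356e-06  3.12468980e-01 -9.49927964e-01]]
```

```bash
python3 -m crank '[8.5,-3.6,-1.6,0,0, 8.5,-3.6,-1.6,0,0, 8.5,-3.6,-1.6,0,0, 8.5,-3.6,-1.6,0,0, 8.5,-3.6,-1.6,0,0, 8.5,-3.6,-1.6,0,0, 8.5,-3.6,-1.6,0,0, 8.5,-3.6,-1.6,0,0]'
python3 -m crank '[8.5,-3.6,-1.6,0,0, 8.5,-3.6,-1.6,0,0, 8.5,-2.9,-1.1,0,0, 8.5,0,0,0,-0.11, 8.5,0,0,0,-0.11, 8.5,0,0,0,-0.11, 8.5,0,0,0,-0.11, 8.5,0,0,0,-0.11]'
cat >> h.py <<'E'
def togo(P,yaw=None):
    s=env.observe();R=np.array(s["tool_rot"]);y=np.degrees(np.arctan2(R[1,1],R[0,1]))
    print("t",round(s["time_s"],2),"pos",np.round(s["position"],4),"yaw_y",round(y,2),"F",np.round(s["ft_force"],2),"M",np.round(s["wrist_torque"],2),"w",s["grip_width"],"tilt",np.round(R[:2,2],4))
    if P is not None: print("togo cm",np.round(R.T@(np.array(P)-s["position"])*100,2),"turn", None if yaw is None else round(np.radians(y-yaw),3))
E
python3 - <<'E'
from h import *
togo([.5104,.186,.231],97)
W=shot("wrist");save(W,"w1.png",s=1.2)
print(proj(W,[[.5104,.186,.16],[.5104,.186,.09]]))
E
```

```text
time_s: 1.92
position: [0.4368, 0.265, 0.2315]
tool_rot: [[-0.912, 0.41, 0.0], [0.41, 0.912, 0.0], [-0.0, 0.0, -1.0]]
ft_force: [0.7, 0.8, -0.5]
grip_width: 0.0849
gripper_force: 0.0
time_s: 2.58
position: [0.5103, 0.1859, 0.2313]
tool_rot: [[-0.991, -0.132, -0.0], [-0.132, 0.991, 0.0], [0.0, 0.0, -1.0]]
ft_force: [1.1, 0.1, 0.0]
grip_width: 0.0848
gripper_force: 0.0
t 2.58 pos [0.5103 0.1859 0.2313] yaw_y 97.59 F [1.15 0.13 0.02] M [-0.01 -0.    0.01] w 0.08478299156967566 tilt [-0.0001  0.    ]
togo cm [-0.01  0.01  0.03] turn 0.01
[[276.38102496 224.35829981]
 [276.38408877 193.13801526]]
```

View pics/w1.png

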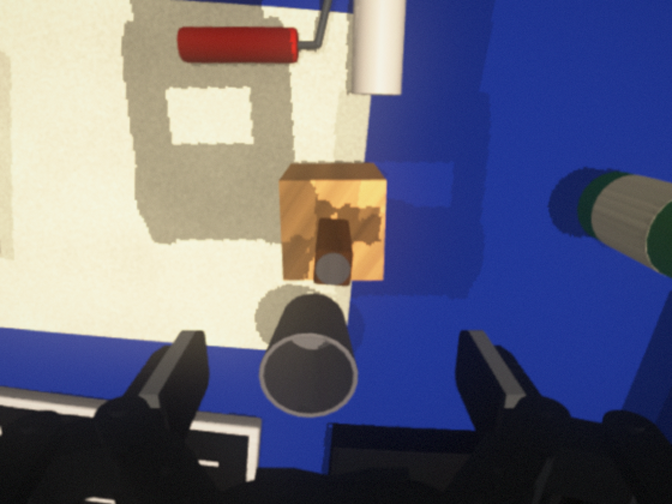

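The wrist view shows the handle's top at (332,267), which is 2 px from the prediction and square to the fingers. I'll descend and grip.

```bash
python3 -m crank '[8.5,0.07,0,3,0, 8.5,0,0,3,0, 8.5,0,0,3,0, 8.5,0,0,2.6,0, 8.5,0,0,0,0, 2.5,0,0,0,0, 1.5,0,0,0,0, 1.5,0,0,0,0]' 40
python3 -m crank '[1.5,0,0,0,0, 1.5,0,0,0,0, 1.5,0,0,0,0, 1.5,0,0,0,0, 1.5,0,0,0,0, 1.5,0,0,0,0, 1.5,0,0,0,0, 1.5,0,0,0,0]' 60
python3 - <<'E'
from h import *
togo([.5104,.186,.231],97)
E
```

```text
time_s: 3.3
position: [0.5105, 0.1861, 0.1172]
tool_rot: [[-0.992, -0.126, 0.003], [-0.126, 0.992, 0.0], [-0.003, -0.0, -1.0]]
ft_force: [0.1, 0.7, -0.1]
grip_width: 0.0508
gripper_force: 0.0
time_s: 3.97
position: [0.5099, 0.186, 0.1164]
tool_rot: [[-0.992, -0.127, 0.002], [-0.127, 0.992, 0.0], [-0.002, -0.0, -1.0]]
ft_force: [-2.5, -0.2, 6.9]
grip_width: 0.0194
gripper_force: 58.2
t 3.97 pos [0.5099 0.186  0.1164] yaw_y 97.29 F [-2.51 -0.22  6.88] M [-0.03  0.32  0.  ] w 0.019430146948905744 tilt [0.0017 0.0002]
togo cm [-7.000e-02 -1.000e-02 -1.146e+01] turn 0.005
```

```bash
python3 -m crank '[1.5,0,0,-1,0, 1.5,0,0,-2,0, 1.5,0,0,-3,0, 1.5,0,0,-3,0, 1.5,0,0,-3,0, 1.5,0,-1.5,0,0, 1.5,0,-3,0,0, 1.5,0,-3.5,0,0]'
python3 -m crank '[1.5,0,-3.5,0,0, 1.5,0,-3.5,0,0, 1.5,0,-3.5,0,0, 1.5,0,-3.5,0,0, 1.5,0,-3.5,0,0, 1.5,-0.45,-3.5,0,0, 1.5,0,-3.5,0,0, 1.5,0,-2.15,0,0]'
python3 -m crank '[1.5,0,0,0,0, 1.5,0,0,0,0, 1.5,0,0,0,0, 1.5,0,0,0,0, 1.5,0,0,0,0, 1.5,0,0,0,0, 1.5,0,0,0,0, 1.5,0,0,0,0]'
python3 - <<'E'
from h import *
togo([.5584,-.1573,.2364],97)
s=env.observe();R=np.array(s["tool_rot"]);tip=s["position"]+R@[0,0,.1014]
W=shot("wrist");S=shot("scene");T=shot("top")
def c(p,u,s=60):
    x,y=np.clip(np.round(u).astype(int)-s//2,0,[560-s,420-s]);return x,y,cv2.resize(p["color"][y:y+s,x:x+s,::-1],(390,390),interpolation=cv2.INTER_CUBIC)
H=[.5584,-.1573,.09]
L=[]
for p in(W,S):
    print(proj(p,[tip,s["position"],H]))
    x,y,i=c(p,proj(p,[(tip+H)/2])[0],80 if p is W else 80);print(x,y);L.append(i)
cv2.imwrite("pics/m2.png",np.hstack(L))
E
```

```text
time_s: 4.63
position: [0.5194, 0.1067, 0.2364]
tool_rot: [[-0.992, -0.13, 0.001], [-0.13, 0.992, 0.0], [-0.001, 0.0, -1.0]]
ft_force: [-0.0, -1.2, -1.4]
grip_width: 0.019
gripper_force: 58.5
time_s: 5.3
position: [0.558, -0.1604, 0.2356]
tool_rot: [[-0.992, -0.125, -0.0], [-0.125, 0.992, -0.001], [0.0, -0.001, -1.0]]
ft_force: [-0.6, 0.3, -1.7]
grip_width: 0.0193
gripper_force: 58.6
time_s: 5.97
position: [0.558, -0.1569, 0.2354]
tool_rot: [[-0.992, -0.127, 0.0], [-0.127, 0.992, -0.0], [-0.0, -0.0, -1.0]]
ft_force: [-0.6, -0.1, -1.4]
grip_width: 0.0192
gripper_force: 58.6
t 5.97 pos [ 0.558  -0.1569  0.2354] yaw_y 97.32 F [-0.62 -0.12 -1.39] M [0.01 0.04 0.02] w 0.019234213352117353 tilt [ 0.0001 -0.    ]
togo cm [-0.04 -0.05 -0.1 ] turn 0.006
[[276.18543375 208.79272789]
 [276.06295214 282.63398987]
 [275.6387712  192.00334158]]
236 160
[[236.61059071 224.33398032]
 [232.56120868 198.75117847]
 [238.03258311 234.29663966]]
197 189
```

View pics/m2.png

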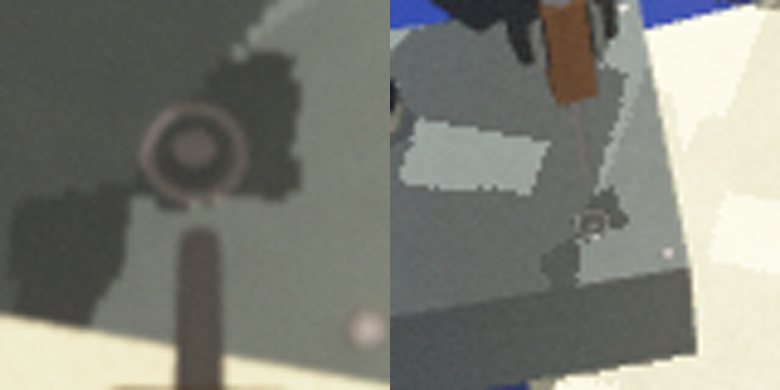

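The wrist crop shows the hole ring centred at about (275.4,190.6) px and the rod's end at (276.4,206.4). The scene crop puts the tip at (236.8,224.5) and the hole at (238,234.5), as predicted. I'll go lower and compare again.

```bash
python3 -m crank '[1.5,-0.04,-0.05,1,0, 1.5,0,0,1,0, 1.5,0,0,0.8,0, 1.5,0,0,0.6,0, 1.5,0,0,0,0, 1.5,0,0,0,0, 1.5,0,0,0,0, 1.5,0,0,0,0]'
cat > look.py <<'E'
from h import *
import sys
H=np.array([.5584,-.1573,.09])
togo([*H[:2],.2],97)
s=env.observe();R=np.array(s["tool_rot"]);tip=s["position"]+R@[0,0,.1014]
W=shot("wrist");S=shot("scene")
P=np.array(W["pose"]);v=tip-P[:3,3];v/=np.linalg.norm(v);c=tip-R@[0,0,.003]
up=R[:,0]-v*(v@R[:,0]);up/=np.linalg.norm(up)
L=[]
for p,q in((W,[tip,c+.003*up,H]),(S,[tip,H])):
    u=proj(p,q);n=50;x,y=np.round(u[-1]-n/2).astype(int);k=390/n
    print(np.round(u,2),"in crop",np.round((u-[x,y]+.5)*k+[390*len(L),0],0))
    L.append(cv2.resize(p["color"][y:y+n,x:x+n,::-1],(390,390),interpolation=cv2.INTER_CUBIC))
print("px/mm tool x,y",proj(W,[H+R[:,0]*.001,H+R[:,1]*.001])-proj(W,[H]), "scene world x,y",proj(S,[H+[.001,0,0],H+[0,.001,0]])-proj(S,[H]),"crop scale",k)
cv2.imwrite("pics/"+sys.argv[1],np.hstack(L))
E
python3 look.py m3.png
```

```text
time_s: 6.78
position: [0.5586, -0.1577, 0.2018]
tool_rot: [[-0.992, -0.127, 0.001], [-0.127, 0.992, -0.0], [-0.001, -0.001, -1.0]]
ft_force: [-0.5, -0.1, -0.9]
grip_width: 0.0192
gripper_force: 58.6
t 6.78 pos [ 0.5586 -0.1577  0.2018] yaw_y 97.29 F [-0.45 -0.12 -0.88] M [ 0.02  0.04 -0.01] w 0.019186879820805507 tilt [ 0.0009 -0.0005]
togo cm [0.02 0.05 0.18] turn 0.005
[[276.25 208.82]
 [276.25 205.85]
 [277.   203.91]] in crop [[193. 236.]
 [193. 213.]
 [199. 198.]]
[[237.5  232.2 ]
 [238.03 234.3 ]] in crop [[585. 185.]
 [589. 201.]]
px/mm tool x,y [[ 6.99666987e-04 -1.31559169e+00]
 [ 1.37954383e+00 -1.79320480e-05]] scene world x,y [[ 0.07936575  0.32884147]
 [ 0.39415479 -0.08698255]] crop scale 7.8
```

View pics/m3.png

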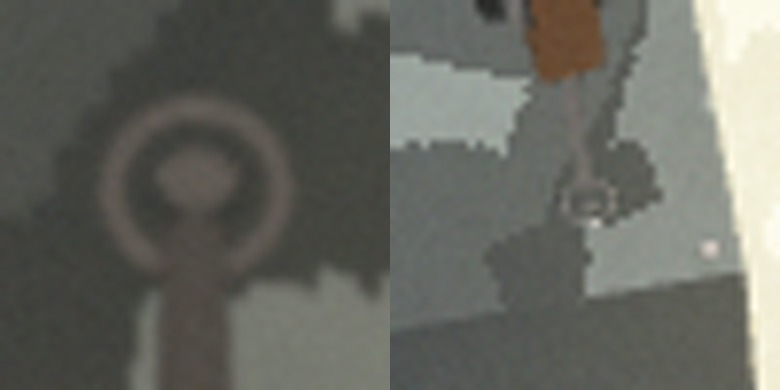

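The wrist crop shows the ring centred at crop (197,190) and the rod's axis at column 196, so lateral alignment is within 0.1 mm. The row of the rod's end is blurred, so I'll read the pixel values numerically.

```bash
python3 - <<'E'
from h import *
a=np.mean([shot("wrist")["color"].astype(float) for _ in range(8)],0)
x,y=252,179
c=a[y:y+50,x:x+50]
print("sum cols 17..33"); 
for r in range(16,40): print(r,np.round(c[r,17:34].mean(1)).astype(int), "r-g",np.round((c[r,21:30,0]-c[r,21:30,1])).astype(int))
E
```

```text
sum cols 17..33
16 [87 89 86 82 77 74 70 70 69 70 74 78 81 86 90 88 80] r-g [3 3 1 1 1 1 2 3 4]
17 [89 84 77 71 67 65 64 64 64 65 65 68 70 77 85 89 87] r-g [ 0 -1 -1  0  0  0  0  1  2]
18 [83 75 69 64 64 64 66 67 67 65 64 64 64 68 75 84 89] r-g [-1 -1  0  0  1  0  0  0  0]
19 [75 68 64 62 65 70 76 77 78 76 72 67 64 64 67 76 86] r-g [ 1  1  3  4  4  2  2  0 -1]
20 [69 64 63 66 74 81 86 86 86 87 83 76 68 63 65 69 79] r-g [2 4 6 5 6 6 4 3 1]
21 [66 62 64 74 84 89 90 90 90 89 88 85 76 65 63 66 73] r-g [6 6 7 5 6 6 5 5 3]
22 [62 62 67 81 89 91 91 91 92 91 91 88 83 70 62 64 70] r-g [6 6 6 6 6 6 6 6 4]
23 [63 62 67 82 89 90 91 91 91 91 91 90 83 69 62 64 69] r-g [6 6 6 6 6 6 6 6 4]
24 [62 61 63 75 86 89 90 90 90 91 91 87 78 65 62 64 68] r-g [6 6 6 6 6 6 6 6 4]
25 [61 60 59 66 77 85 87 89 90 88 86 80 69 61 61 64 69] r-g [4 5 5 6 6 5 6 5 2]
26 [62 61 58 59 65 74 82 85 86 83 76 67 62 61 62 64 70] r-g [2 3 5 5 6 5 4 2 0]
27 [65 62 59 58 59 66 74 80 80 74 67 59 58 61 63 66 72] r-g [ 0  3  3  5  5  3  2  0 -1]
28 [67 62 61 60 61 66 71 75 76 71 66 61 60 63 65 69 78] r-g [ 1  3  5  5  4  4  3  1 -1]
[... 231 characters left out ...]
 5 5 4 1]
32 [88 87 83 76 72 73 74 74 75 74 73 74 77 84 89 89 84] r-g [4 5 6 6 5 5 5 4 4]
33 [80 87 87 80 73 73 74 74 75 74 74 76 82 88 88 83 75] r-g [4 5 6 6 5 5 4 5 6]
34 [70 77 82 78 73 73 74 75 75 74 73 74 80 83 79 74 68] r-g [4 5 5 5 5 5 4 5 5]
35 [65 67 70 71 72 73 74 75 75 74 73 73 73 73 73 74 73] r-g [4 6 6 5 5 5 5 5 4]
36 [63 68 70 70 72 73 74 74 76 75 72 71 69 68 77 92 97] r-g [4 5 6 5 5 4 5 4 2]
37 [ 68  79  86  79  73  73  74  75  76  75  73  72  71  73  86 107 114] r-g [4 5 5 5 5 5 5 4 1]
38 [ 75  95 101  88  74  73  75  75  75  74  73  75  83  89  97 113 118] r-g [5 5 5 5 6 6 4 4 2]
39 [ 80 103 105  89  75  73  74  75  75  75  73  79  94 106 111 116 118] r-g [4 5 6 6 5 5 5 3 1]
```

```bash
python3 -m crank '[1.5,0.1,0,0,0, 1.5,0,0,0.2,0, 1.5,0,0,0.2,0, 1.5,0,0,0.2,0, 1.5,0,0,0.15,0, 1.5,0,0,0.1,0, 1.5,0,0,0,0, 1.5,0,0,0,0]'
python3 -c "
from h import *
togo([.5584,-.1573,.1914],97)"
python3 -m crank '[1.5,0,0,0.05,0, 1.5,0,0,0.05,0, 1.5,0,0,0.05,0, 1.5,0,0,0.05,0, 1.5,0,0,0.05,0, 1.5,0,0,0,0, 1.5,0,0,0,0, 1.5,0,0,0,0]'
python3 -c "
from h import *
togo([.5584,-.1573,.1914],97)"
```

```text
time_s: 7.95
position: [0.5574, -0.1578, 0.1928]
tool_rot: [[-0.992, -0.127, -0.0], [-0.127, 0.992, 0.0], [0.0, 0.0, -1.0]]
ft_force: [-0.3, -0.3, -1.1]
grip_width: 0.0193
gripper_force: 58.6
t 7.95 pos [ 0.5574 -0.1578  0.1928] yaw_y 97.29 F [-0.29 -0.35 -1.12] M [-0.02 -0.04 -0.01] w 0.01932302237376323 tilt [-0.0001  0.    ]
togo cm [-0.1   0.04  0.14] turn 0.005
time_s: 8.62
position: [0.5574, -0.1578, 0.1903]
tool_rot: [[-0.992, -0.127, -0.0], [-0.127, 0.992, -0.0], [0.0, -0.0, -1.0]]
ft_force: [0.1, 0.2, -0.7]
grip_width: 0.0194
gripper_force: 58.6
t 8.62 pos [ 0.5574 -0.1578  0.1903] yaw_y 97.29 F [ 0.09  0.19 -0.71] M [-0.04  0.04 -0.01] w 0.01943098340523631 tilt [-0. -0.]
togo cm [-0.1   0.04 -0.11] turn 0.005
```

```bash
for i in 1; do python3 -m crank '[1.5,0,0,0.05,0, 1.5,0,0,0.05,0, 1.5,0,0,0.05,0, 1.5,0,0,0.05,0, 1.5,0,0,0,0, 1.5,0,0,0,0, 1.5,0,0,0,0, 1.5,0,0,0,0]'; done
python3 -c "
from h import *
togo([.5584,-.1573,.1914],97)"
```

```text
time_s: 9.28
position: [0.5575, -0.1578, 0.1883]
tool_rot: [[-0.992, -0.127, 0.0], [-0.127, 0.992, -0.0], [-0.0, -0.0, -1.0]]
ft_force: [0.5, 0.1, -0.9]
grip_width: 0.0195
gripper_force: 58.6
t 9.28 pos [ 0.5575 -0.1578  0.1883] yaw_y 97.29 F [ 0.5   0.14 -0.94] M [0.03 0.02 0.  ] w 0.019485946885234993 tilt [ 0.0001 -0.    ]
togo cm [-0.1   0.04 -0.31] turn 0.005
```

No contact with the tip 3 mm below the top, so it is in. Continuing gently.

```bash
python3 -m crank '[1.5,0,0,0.06,0, 1.5,0,0,0.06,0, 1.5,0,0,0.06,0, 1.5,0,0,0.06,0, 1.5,0,0,0.06,0, 1.5,0,0,0,0, 1.5,0,0,0,0, 1.5,0,0,0,0]'
python3 -c "
from h import *
togo(None)"
```

```text
time_s: 9.95
position: [0.5575, -0.1578, 0.1853]
tool_rot: [[-0.992, -0.127, 0.0], [-0.127, 0.992, -0.0], [-0.0, -0.0, -1.0]]
ft_force: [-0.1, -0.9, -1.8]
grip_width: 0.0195
gripper_force: 58.6
t 9.95 pos [ 0.5575 -0.1578  0.1853] yaw_y 97.29 F [-0.12 -0.9  -1.76] M [-0.04 -0.01 -0.05] w 0.0194641751541444 tilt [ 0. -0.]
```

```bash
python3 -m crank '[1.5,0,0,0.06,0, 1.5,0,0,0.06,0, 1.5,0,0,0.06,0, 1.5,0,0,0.06,0, 1.5,0,0,0.06,0, 1.5,0,0,0.06,0, 1.5,0,0,0,0, 1.5,0,0,0,0]'
python3 -c "
from h import *
togo(None)"
```

```text
time_s: 10.62
position: [0.5574, -0.1578, 0.1817]
tool_rot: [[-0.992, -0.127, -0.0], [-0.127, 0.992, 0.0], [0.0, 0.0, -1.0]]
ft_force: [0.3, 0.4, -1.5]
grip_width: 0.0193
gripper_force: 58.6
t 10.62 pos [ 0.5574 -0.1578  0.1817] yaw_y 97.29 F [ 0.32  0.42 -1.46] M [-0.07  0.05  0.01] w 0.019304377308071264 tilt [-0.0001  0.    ]
```

```bash
python3 -m crank '[1.5,0,0,0.06,0, 1.5,0,0,0.06,0, 1.5,0,0,0.06,0, 1.5,0,0,0.06,0, 1.5,0,0,0.06,0, 1.5,0,0,0,0, 1.5,0,0,0,0, 1.5,0,0,0,0]'
```

```text
time_s: 11.28
position: [0.5575, -0.1578, 0.1787]
tool_rot: [[-0.992, -0.127, 0.0], [-0.127, 0.992, -0.0], [-0.0, -0.0, -1.0]]
ft_force: [0.4, 0.2, -1.1]
grip_width: 0.0195
gripper_force: 58.6
```

```bash
python3 -m crank '[1.5,0,0,0.06,0, 1.5,0,0,0.06,0, 1.5,0,0,0.06,0, 1.5,0,0,0.06,0, 1.5,0,0,0.06,0, 1.5,0,0,0,0, 1.5,0,0,0,0, 1.5,0,0,0,0]'
```

```text
time_s: 11.95
position: [0.5574, -0.1578, 0.1758]
tool_rot: [[-0.992, -0.127, 0.0], [-0.127, 0.992, -0.0], [-0.0, -0.0, -1.0]]
ft_force: [-0.1, 0.4, -0.5]
grip_width: 0.0191
gripper_force: 58.6
```

```bash
python3 -m crank '[1.5,0,0,0.06,0, 1.5,0,0,0.06,0, 1.5,0,0,0.06,0, 1.5,0,0,0.06,0, 1.5,0,0,0.06,0, 1.5,0,0,0,0, 1.5,0,0,0,0, 1.5,0,0,0,0]'
```

```text
time_s: 12.62
position: [0.5574, -0.1578, 0.1727]
tool_rot: [[-0.992, -0.127, -0.0], [-0.127, 0.992, 0.0], [0.0, 0.0, -1.0]]
ft_force: [0.2, 1.0, -1.1]
grip_width: 0.0195
gripper_force: 58.6
```

```bash
python3 -m crank '[1.5,0,0,0.06,0, 1.5,0,0,0.06,0, 1.5,0,0,0.06,0, 1.5,0,0,0.06,0, 1.5,0,0,0.06,0, 1.5,0,0,0,0, 1.5,0,0,0,0, 1.5,0,0,0,0]'
```

```text
time_s: 13.28
position: [0.5575, -0.1578, 0.1698]
tool_rot: [[-0.992, -0.127, 0.0], [-0.127, 0.992, -0.0], [-0.0, -0.0, -1.0]]
ft_force: [-0.2, 0.3, 0.3]
grip_width: 0.0193
gripper_force: 58.6
```

```bash
python3 -m crank '[1.5,0,0,0.06,0, 1.5,0,0,0.06,0, 1.5,0,0,0.06,0, 1.5,0,0,0.06,0, 1.5,0,0,0.06,0, 1.5,0,0,0,0, 1.5,0,0,0,0, 1.5,0,0,0,0]'
```

```text
time_s: 13.95
position: [0.5575, -0.1578, 0.1668]
tool_rot: [[-0.992, -0.127, 0.0], [-0.127, 0.992, -0.0], [-0.0, -0.0, -1.0]]
ft_force: [-0.2, 0.6, -1.5]
grip_width: 0.0196
gripper_force: 58.6
```

```bash
python3 -m crank '[1.5,0,0,0.06,0, 1.5,0,0,0.06,0, 1.5,0,0,0.06,0, 1.5,0,0,0.06,0, 1.5,0,0,0.06,0, 1.5,0,0,0,0, 1.5,0,0,0,0, 1.5,0,0,0,0]'
```

```text
time_s: 14.62
position: [0.5576, -0.1578, 0.164]
tool_rot: [[-0.992, -0.127, 0.001], [-0.127, 0.992, -0.0], [-0.001, -0.0, -1.0]]
ft_force: [-1.0, 1.1, 5.4]
grip_width: 0.0196
gripper_force: 59.3
```

Contact with the pad (about 5 N). Smaller steps now.

```bash
python3 -m crank '[1.5,0,0,0.05,0, 1.5,0,0,0.05,0, 1.5,0,0,0.05,0, 1.5,0,0,0.05,0, 1.5,0,0,0,0, 1.5,0,0,0,0, 1.5,0,0,0,0, 1.5,0,0,0,0]'
```

```text
time_s: 15.28
position: [0.5575, -0.1578, 0.1618]
tool_rot: [[-0.992, -0.127, 0.0], [-0.127, 0.992, -0.0], [-0.0, -0.0, -1.0]]
ft_force: [0.6, 0.7, 5.0]
grip_width: 0.0191
gripper_force: 59.4
```

```bash
python3 -m crank '[1.5,0,0,0.05,0, 1.5,0,0,0.05,0, 1.5,0,0,0.05,0, 1.5,0,0,0,0, 1.5,0,0,0,0, 1.5,0,0,0,0, 1.5,0,0,0,0, 1.5,0,0,0,0]'
```

```text
time_s: 15.95
position: [0.5575, -0.1578, 0.1603]
tool_rot: [[-0.992, -0.127, 0.0], [-0.127, 0.992, -0.0], [-0.0, -0.0, -1.0]]
ft_force: [1.2, 0.9, 4.8]
grip_width: 0.0196
gripper_force: 59.4
```

```bash
python3 - <<'E'
from h import *
T=shot("top");togo(None)
for r in spotter.look_for(T,"drawer")[:2]: print(r["score"],np.array(r["at"])*[560,420])
save(T,"d.png",(290,160,420,290),3)
E
```

```text
t 16.0 pos [ 0.5575 -0.1578  0.1603] yaw_y 97.29 F [-0.05 -0.08  5.47] M [ 0.13  0.06 -0.01] w 0.01935969234981633 tilt [ 0.0003 -0.0001]
0.56 [374.08  259.686]
```

View pics/d.png

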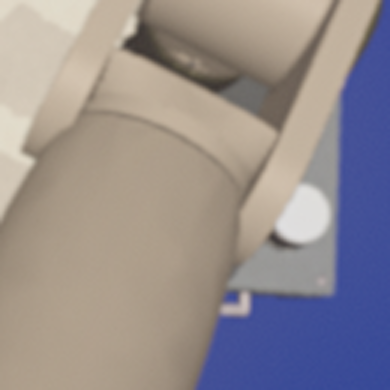

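The drawer's handle is right at the case edge at crop (235,303), so it is still shut. I'll press on in 1 mm steps.

```bash
python3 -m crank '[1.5,0,0,0.05,0, 1.5,0,0,0.05,0, 1.5,0,0,0,0, 1.5,0,0,0,0, 1.5,0,0,0,0, 1.5,0,0,0,0, 1.5,0,0,0,0, 1.5,0,0,0,0]'
```

```text
time_s: 16.72
position: [0.5576, -0.1578, 0.1594]
tool_rot: [[-0.992, -0.127, 0.0], [-0.127, 0.992, -0.0], [-0.0, -0.0, -1.0]]
ft_force: [-0.2, 0.5, 5.8]
grip_width: 0.0194
gripper_force: 59.5
```

```bash
python3 -c "
from h import *
T=shot('top');togo(None)
for r in spotter.look_for(T,'drawer')[:2]: print(r['score'],np.array(r['at'])*[560,420])"
```

```text
t 16.77 pos [ 0.5575 -0.1578  0.1594] yaw_y 97.29 F [0.01 2.05 6.58] M [0.23 0.05 0.03] w 0.019543021234999382 tilt [ 0.0003 -0.0001]
0.38 [369.32 262.92]
0.29 [450.576 221.214]
```

```bash
python3 -m crank '[1.5,0,0,0.05,0, 1.5,0,0,0.05,0, 1.5,0,0,0,0, 1.5,0,0,0,0, 1.5,0,0,0,0, 1.5,0,0,0,0, 1.5,0,0,0,0, 1.5,0,0,0,0]'
```

```text
time_s: 17.48
position: [0.5575, -0.1578, 0.1582]
tool_rot: [[-0.992, -0.127, 0.0], [-0.127, 0.992, -0.0], [-0.0, -0.0, -1.0]]
ft_force: [-0.5, 0.4, 4.7]
grip_width: 0.0197
gripper_force: 59.5
```

```bash
python3 -c "
from h import *
T=shot('top');togo(None)
for r in spotter.look_for(T,'drawer')[:2]: print(r['score'],np.array(r['at'])*[560,420])"
```

```text
t 17.53 pos [ 0.5575 -0.1578  0.1583] yaw_y 97.29 F [ 0.43 -0.67  4.39] M [ 0.05 -0.1  -0.  ] w 0.019493619923716378 tilt [ 0.0001 -0.0001]
0.64 [377.608 268.59 ]
0.36 [383.488 254.982]
```

```bash
python3 -c "
from h import *
save(shot('top'),'d2.png',(290,160,420,290),3)"
```

```text
(no output)
```

View pics/d2.png

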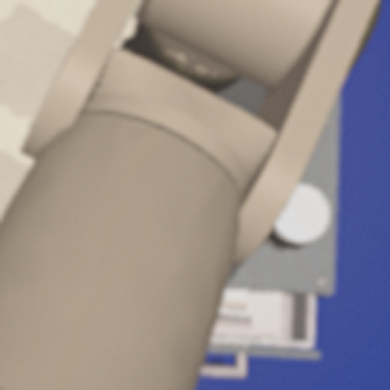

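The drawer is out: its front is now at crop row 355, with the tray visible. Withdrawing the rod straight up and going back over the stand.

```bash
python3 -m crank '[1.5,0,0,-0.2,0, 1.5,0,0,-0.6,0, 1.5,0,0,-1,0, 1.5,0,0,-1,0, 1.5,0,0,-1.5,0, 1.5,0,0,-1.5,0, 1.5,0,0,-1.5,0, 1.5,0,0,-0.7,0]'
python3 -c "
from h import *
togo([.5099,.186,.2364],97.29)"
```

```text
time_s: 18.3
position: [0.5577, -0.1579, 0.2407]
tool_rot: [[-0.992, -0.127, 0.002], [-0.127, 0.992, -0.001], [-0.002, -0.002, -1.0]]
ft_force: [0.8, -0.1, -0.9]
grip_width: 0.0197
gripper_force: 58.6
t 18.3 pos [ 0.5577 -0.1579  0.2407] yaw_y 97.29 F [ 0.76 -0.12 -0.86] M [ 0.03  0.02 -0.04] w 0.019699126632093864 tilt [ 0.0022 -0.0013]
togo cm [ 0.37 34.72  0.38] turn 0.0
```

```bash
python3 -m crank '[1.5,0,1.7,0,0, 1.5,0,3,0,0, 1.5,0.37,3.5,0,0, 1.5,0,3.5,0,0, 1.5,0,3.5,0,0, 1.5,0,3.5,0,0, 1.5,0,3.5,0,0, 1.5,0,3.5,0,0]'
python3 -m crank '[1.5,0,3.5,0,0, 1.5,0,3,0,0, 1.5,0,2,0,0, 1.5,0,0.5,0,0, 1.5,0,0,0,0, 1.5,0,0,0,0, 1.5,0,0,0,0, 1.5,0,0,0,0]'
cat > look2.py <<'E'
from h import *
import sys
togo([.5099,.186,.1164],97.29)
s=env.observe();R=np.array(s["tool_rot"]);tip=s["position"]+R@[0,0,.1014]
W=shot("wrist");S=shot("scene");L=[]
for p in(W,S):
    q=[tip,[.5101,.1855,.09]];u=proj(p,q);n=80;x,y=np.round(u[-1]-n/2).astype(int);k=390/n
    print(np.round(u,2),"in crop",np.round((u-[x,y]+.5)*k+[390*len(L),0],0))
    L.append(cv2.resize(p["color"][y:y+n,x:x+n,::-1],(390,390),interpolation=cv2.INTER_CUBIC))
cv2.imwrite("pics/"+sys.argv[1],np.hstack(L))
E
python3 look2.py s1.png
```

```text
time_s: 18.97
position: [0.5198, 0.0989, 0.2378]
tool_rot: [[-0.992, -0.127, -0.001], [-0.127, 0.992, 0.0], [0.001, 0.0, -1.0]]
ft_force: [0.6, 0.3, -1.6]
grip_width: 0.0192
gripper_force: 58.7
time_s: 19.63
position: [0.5099, 0.1849, 0.2381]
tool_rot: [[-0.992, -0.125, -0.0], [-0.125, 0.992, -0.0], [0.0, -0.0, -1.0]]
ft_force: [-0.3, 0.2, -1.2]
grip_width: 0.0193
gripper_force: 58.7
t 19.63 pos [0.5099 0.1849 0.2381] yaw_y 97.2 F [-0.33  0.21 -1.15] M [-0.    0.01  0.02] w 0.019333450210672697 tilt [-0.0003 -0.0002]
togo cm [-0.02  0.11 12.17] turn -0.002
[[276.25 208.75]
 [277.04 191.04]] in crop [[194. 284.]
 [198. 198.]]
[[362.07 180.87]
 [359.48 191.99]] in crop [[602. 143.]
 [590. 197.]]
```

View pics/s1.png

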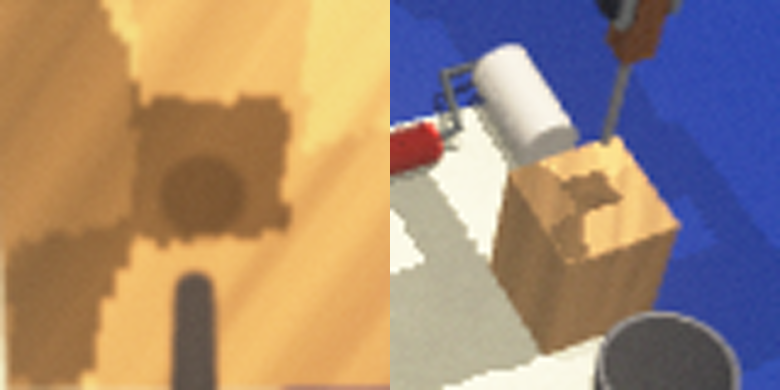

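The wrist crop shows the stand hole at (203,195) and the rod's tip at (195,272). That calls for about 1.2 mm in +y, as computed. Lowering in.

```bash
python3 -m crank '[1.5,0,0.12,1,0, 1.5,0,0,1.5,0, 1.5,0,0,1.5,0, 1.5,0,0,1.5,0, 1.5,0,0,1.5,0, 1.5,0,0,1.5,0, 1.5,0,0,1.5,0, 1.5,0,0,1,0]'
python3 -m crank '[1.5,0,0,0.2,0, 1.5,0,0,0.1,0, 1.5,0,0,0.1,0, 1.5,0,0,0.1,0, 1.5,0,0,0.1,0, 1.5,0,0,0,0, 1.5,0,0,0,0, 1.5,0,0,0,0]'
python3 -c "
from h import *
togo([.5099,.186,.1164],97.29)"
```

```text
time_s: 20.4
position: [0.5093, 0.1866, 0.1269]
tool_rot: [[-0.992, -0.126, -0.001], [-0.126, 0.992, -0.0], [0.001, -0.0, -1.0]]
ft_force: [-0.6, 0.0, -1.2]
grip_width: 0.0197
gripper_force: 58.7
time_s: 21.07
position: [0.5096, 0.1872, 0.1224]
tool_rot: [[-0.992, -0.127, 0.0], [-0.127, 0.992, 0.0], [-0.0, 0.0, -1.0]]
ft_force: [-0.0, 0.2, -1.5]
grip_width: 0.0192
gripper_force: 58.7
t 21.07 pos [0.5096 0.1872 0.1224] yaw_y 97.29 F [-0.02  0.2  -1.47] M [-0.02  0.    0.05] w 0.01924652303107966 tilt [0.0003 0.0001]
togo cm [-0.01 -0.12  0.6 ] turn 0.0
```

```bash
python3 -m crank '[1.5,0,-0.11,0.1,0, 1.5,0,0,0.1,0, 1.5,0,0,0.1,0, 1.5,0,0,0.1,0, 1.5,0,0,0.1,0, 1.5,0,0,0.05,0, 1.5,0,0,0,0, 1.5,0,0,0,0]'
python3 -c "
from h import *
togo([.5099,.186,.1164],97.29)"
```

```text
time_s: 21.73
position: [0.5097, 0.186, 0.1167]
tool_rot: [[-0.992, -0.127, -0.0], [-0.127, 0.992, -0.0], [0.0, 0.0, -1.0]]
ft_force: [-0.2, 0.1, -0.3]
grip_width: 0.0197
gripper_force: 58.7
t 21.73 pos [0.5097 0.186  0.1167] yaw_y 97.29 F [-0.25  0.08 -0.34] M [-0.04 -0.09 -0.05] w 0.019662780709843217 tilt [-0.0001 -0.    ]
togo cm [-0.02 -0.01  0.03] turn -0.0
```

Nearly seated. A hair lower, then release.

```bash
python3 -m crank '[1.5,0,0,0.04,0, 1.5,0,0,0.04,0, 1.5,0,0,0,0, 1.5,0,0,0,0, 1.5,0,0,0,0, 1.5,0,0,0,0, 1.5,0,0,0,0, 1.5,0,0,0,0]' 20
python3 -m crank '[2.5,0,0,0,0, 2.5,0,0,0,0, 4,0,0,0,0, 6,0,0,0,0, 8.5,0,0,0,0, 8.5,0,0,0,0, 8.5,0,0,0,0, 8.5,0,0,0,0]'
python3 -m crank '[8.5,0,0,0,0, 8.5,0,0,0,0, 8.5,0,0,-1,0, 8.5,0,0,-2,0, 8.5,0,0,-3,0, 8.5,0,0,-3,0, 8.5,0,0,-3,0, 8.5,0,0,-3,0]'
python3 - <<'E'
from h import *
togo(None)
W=shot("wrist");S=shot("scene")
print(proj(W,[[.51,.186,.16]]),proj(S,[[.51,.186,.16]]))
a=cv2.resize(W["color"][100:300,180:380,::-1],(390,390),interpolation=cv2.INTER_CUBIC)
b=cv2.resize(S["color"][120:320,180:380,::-1],(390,390),interpolation=cv2.INTER_CUBIC)
cv2.imwrite("pics/f.png",np.hstack([a,b]))
E
```

```text
time_s: 22.4
position: [0.5098, 0.1861, 0.1164]
tool_rot: [[-0.992, -0.127, 0.001], [-0.127, 0.992, 0.0], [-0.001, 0.0, -1.0]]
ft_force: [-1.5, -0.2, 6.5]
grip_width: 0.0197
gripper_force: 59.5
time_s: 23.07
position: [0.5097, 0.186, 0.1159]
tool_rot: [[-0.992, -0.127, -0.0], [-0.127, 0.992, -0.0], [0.0, -0.0, -1.0]]
ft_force: [0.4, -0.4, 0.4]
grip_width: 0.085
gripper_force: 0.0
time_s: 23.73
position: [0.5094, 0.186, 0.2684]
tool_rot: [[-0.992, -0.127, 0.001], [-0.127, 0.992, 0.0], [-0.001, 0.0, -1.0]]
ft_force: [0.6, -0.4, 1.1]
grip_width: 0.0853
gripper_force: 0.0
t 23.73 pos [0.5094 0.186  0.2684] yaw_y 97.29 F [ 0.64 -0.43  1.05] M [ 0.01  0.02 -0.02] w 0.08534595049094451 tilt [0.0008 0.0001]
[[276.12732072 206.43521096]] [[364.00361302 174.98007002]]
```

View pics/f.png

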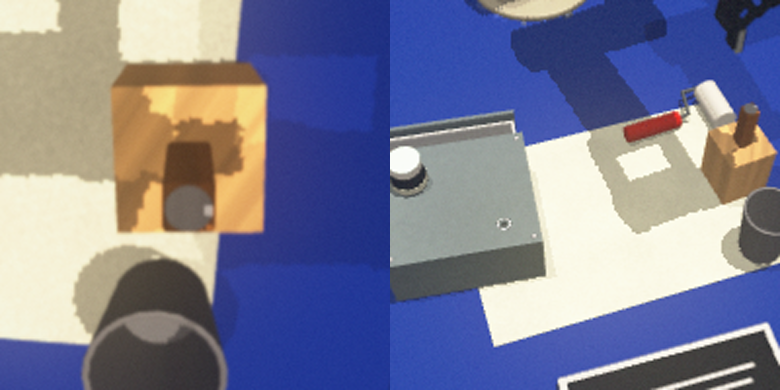

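The rod stands upright and seated in the stand: its top at crop (188,207) matches the expected (187,207). The drawer is open, the other things are where they were, and the gripper is clear. Handing in.

```bash
python3 -m crank '[8.5,0,0,0,0, 8.5,0,0,0,0, 8.5,0,0,0,0, 8.5,0,0,0,0, 8.5,0,0,0,0, 8.5,0,0,0,0, 8.5,0,0,0,0, 8.5,0,0,0,0]' | head -1; python3 -c "
from rig import env
print(env.close_job())"
```

```text
time_s: 24.5
the job is handed in; nothing more can be done
None
```

The drawer sprang open (about 45–50 mm in the top view), and the rod is back in its stand, upright and released; I handed the job in at 24.5 s, with a highest wrist reading of about 7 N while pressing the catch and nothing else disturbed in the last pictures.

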